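# Turn the whetstone over in its slide-jaw holder

### The job

The knife is done on the coarse side of the whetstone. Slide the holder's jaw back to free the stone, turn the stone over, and lay it back straight and centred on the holder with its fine face up; then slide the jaw up again until the stone sits snug between the two jaws. Stone is brittle, so put it down gently, and leave the other things on the ledge where they are.

Things in the scene. Friction and masses are not known exactly. Their poses are not given: they have to be found in the camera images.
- holder: Whetstone holder, fixed. Origin on the ledge under the middle of the clamped stone; own y is its long axis (at yaw 0 to the robot's left), x away from the robot, z up. Fixed jaw at +y, sliding jaw at -y, on two 10 mm steel rods along y at x = -17 and +17 mm (tops 22 mm high) that end in a tail block (34 mm high). It spans y = -178 to +90 mm.
- fixed_lip (a point): Top middle edge of the fixed jaw's lip face, at holder y = +75 mm, 48 mm above the ledge. Both jaws: 64 mm wide (holder x), with a level step 34 mm deep (along y), 34 mm above the ledge, that carries an end of the stone, and behind it an upright rubber lip 14 mm high and 15 mm thick that bears on the stone's end face.
- jaw (a joint): Sliding jaw; m. Its lip face is at holder y = -(0.071 + value); its step reaches 34 mm from there towards +y. 0 is fully closed (146 mm between lips), 0.026 fully open (172 mm; a firm stop, the stone's end still rests on the step). Snug on the 150 mm stone it reads 0.004; it starts at about 0.005. It runs stiffly: about 6 N moves it, and it stays where it is left.
- jaw_knob (a point): On the axis of the upright round steel knob of the sliding jaw, 55 mm above the ledge, 34 mm outside the lip face, at holder x = 0; it moves with the jaw. The knob is 26 mm across and reaches from 39 to 68 mm above the ledge; the jaw's top round it is 34 mm high. Grip it from above.
- stone: Combination whetstone: plain slab 50 mm wide (own x), 150 long (own y), 25 thick (own z), about 0.42 kg. Origin at the centre of the fine face; own z points from fine to coarse face. Fine layer 9 mm (pale, smooth), coarse layer 16 mm (grey, speckled). At the start it lies along the holder's y, coarse face up (z up), faces 34 and 59 mm above the ledge. Either end may go to either jaw.
- stone_center (a point): Middle of the whetstone (12.5 mm from the origin along own z). Clamped, it is at holder x = 0 (start within 4 mm), y = 0, z = 46.5 mm. The stone stands steadily on an end (150 mm high). Laid askew it jams between the lips before they are snug. Held off its middle it can turn in the grip.
- bare_ledge (a point): Point on the ledge surface 130 mm from the holder's long axis on the robot's side (holder x = -130 mm, y = 0). The ledge is always bare within 80 mm of it: room to set the stone down.
- knife: Cook's knife lying flat, 275 mm long, 16 mm thick at the handle; origin on its underside at the joint of handle and blade; blade (165 mm) along own +x. Beyond the holder. Leave alone.
- saucer: White ceramic saucer, 140 mm across, 15 mm high; origin under its centre. To the left of the holder. Leave alone.
- spoon: Stainless demitasse spoon, 100 mm long, lying on the saucer; origin at the middle of its underside, own x along it. Leave alone.
- cup: White demitasse cup, 62 mm across, 58 mm high, with a handle at own +y; origin under its centre. Left side. Leave alone.
- mill: Turned wooden pepper mill, 58 mm across, 165 mm high; origin under its centre. Left side. Leave alone.
- jar_tall: Closed glass preserve jar, 85 mm across, 121 mm high; origin under its centre. Right side. Leave alone.
- jar_short: Closed glass preserve jar, 85 mm across, 96 mm high; origin under its centre. Right side. Leave alone.
Mind the look-alikes: they are no part of the job. What is meant by the stone is not purple or yellow, and is the smaller of those in its own colour.

How it is judged (in metres and radians):
On the way, in this order (a step that is already met when the one before it is completed fails the run):
1. the jaw is slid back to free the stone, which still lies in the holder coarse face up (value of joint jaw above 0.01 m and angle between stone's own z axis and vertical below 0.2 rad and z of stone_center in the frame of holder below 0.056 m), for 0.1 s.
2. the stone has been turned over and rests on the holder, fine face up (angle between stone's own z axis and vertical above 3 rad and z of stone_center in the frame of holder below 0.05 m), for 0.1 s.
At the end, for the whole second after the job is handed in: The stone lies still on both steps, fine face up, level within 5 degrees, lined up with the holder within 3 degrees, its middle within 10 mm of the holder's long axis and within 2.5 mm of the clamped place along it; the jaw is up against it (reads below 0.0062) (angle between stone's own z axis and vertical above 3.05 rad and z of stone_center in the frame of holder between 0.044 and 0.049 m and x of stone_center in the frame of holder between -0.01 and 0.01 m and y of stone_center in the frame of holder between -0.0025 and 0.0025 m and angle between the y axis of stone and the y axis of holder, either way round below 0.05 rad and value of joint jaw below 0.0062 m and linear speed of stone below 0.01 m/s and angular speed of stone below 0.1 rad/s); the robot touches nothing.
It fails at once if the stone drops or topples: it moves faster than 0.35 m/s while no finger holds it (linear speed of stone above 0.35 m/s and contact force between the fingers and stone below 0.5 N).
It fails at once if another thing on the ledge is moved more than 30 mm (distance of any of knife, saucer, spoon, cup, mill, jar_tall, jar_short from where it was at the start of the episode above 0.03 m).
It also fails if it takes over 64 s, if anything falls off the work surface, if the arm or the gripper's body presses on something with over 40 N, if the wrist force passes 120 N, or if a joint passes its speed limit or range.

### The arm

A 6-joint arm with a two-finger parallel gripper is mounted at the origin on the work surface. World frame = base frame: x ahead of the robot, y to its left, z up, the work surface at z = 0. Lengths are in m, angles in degrees, forces in N, time in s.
With the tool pointing down it reaches from about 0.4 to 0.825 m from the base axis. Payload 7 kg.
Tool frame: the origin (TCP) lies at the very end of the fingers, on their centre line; the grasp point (between the pads) lies 19 mm behind it (ctrl.grip_point_offset is the distance from the TCP to the grasp point, in m); x points along the fingers, z is the direction in which the jaws open and shut, and the axes are right-handed (so a half turn about x gives the same grasp; the last joint's range is limited). The gripper opens to 88 mm and grips with 3 to 60 N. Pads are 19 mm wide; open, the fingers measure 130 mm over their backs; the gripper's body (78 mm by 193 mm) begins 47 mm behind the grasp point.
Start: joints at [92.195, 20.546, 0.682, 0, -70.136, -16.507], TCP at [0.167, 0.654, 0.227] pointing down, gripper open.
Joint ranges: [-176.03, 176.03], [-82.01, 121.73], [-58.28, 71.71], [-173.87, 95.51], [-174.79, -0.11], [-173.66, 173.66]. Speed limits (degrees/s): [136.94, 136.94, 172.46, 180, 180, 180].

### API

Orientations are given as [roll, pitch, yaw] about the fixed x, y, z axes, in that order (R = Rz(yaw) Ry(pitch) Rx(roll)).
In Python, from plant import get_obs, snapshot, calibration, close_job, ctrl gives the robot as it stands.
- The arm moves only by the tool move_arm, never from a script. Its argument "commands" is a list that holds one entry, the list of rows, each a list of 4 numbers: the shift along the tool's x, y, z in cm, then the turn about the tool's x in rad. In form: [[[dx, dy, dz, spin], ...]]. A call has 1 to 8 rows; each row shifts and turns the commanded pose from where the row before left it, along the tool's axes as they then stand; what a row does not reach is not made up. A row lasts 1/10 s, in which the tool goes at most 50 mm and 8.59 degrees, less where a joint would pass 70% of its speed; a pose out of reach is approached as far as the arm can. A call with a gripper value outside its range is refused whole. "jaw" is the finger opening in cm, from 0 to 8.76, set as the call begins (left out, the last holds). The fingers move at their own pace and stop on an object; the grip force is fixed at half the most. Time passes only in rows, so rows that do not move let the fingers close. It gives the time, the measured TCP pose, the force and the opening at its end, in the units of the state.
- get_obs(): the state, without advancing time (a new reading comes with each control period).
- snapshot(name): name is "scene" or "top"; returns (picture, depth): 384x512x3 uint8, red, green, blue; 384x512 float32, m along the optical axis (not along the pixel's ray), 0 where there is no reading.
- calibration(name): a dict with "mtx" (3x3 intrinsics, pixels), "T" (4x4, takes a point from camera to world coordinates). Camera axes: x right, y up, looking along -z (the intrinsics and any distortion apply to the point x, -y, -z); pixel columns grow to the right and rows downward; lengths in m; the calibration is good to about 2 mm. A picture is of the moment at which its call begins. calibration takes no time and is no camera call.
- close_job(): hands the job in, once; it reports no verdict.
The state is a dict: "clock": time; "joint_pos": joint angles; "qvel": joint speeds; "tau": joint torques, N m; "tool_pos": TCP position; "orientation": TCP orientation; "force": force on the tool from outside, world axes, zero at the start; "moment": the same for the moment, N m; "opening": finger opening in m.
Only numpy, scipy, OpenCV 4.12 (cv2) and the standard library are available. Lean on these libraries where they do the work, as an engineer would, in place of code of your own. Each camera call takes 0.05 s, during which the arm holds its last target. There are 200 camera calls.

## Working session

There is one attempt and no reset: what is moved stays moved. The work goes in short steps, Python scripts to look and compute and a tool call to move; the robot and the scene stay as the last step left them, time stands still between calls to the robot, and variables do not carry over. Pictures are saved under pics/ and viewed, about 8 in all and at most 12, crops included, and the job is handed in when it is done.

Besides the shell and the picture viewer there is one more tool, called after "Request:" as name(argument=value, ...) on one line, values as JSON. move_arm: Moves the arm, as the interface text tells. Its arguments: {"type":"object","properties":{"commands":{"type":"array"},"jaw":{"type":"number"}},"required":["commands"]}

```bash
mkdir -p pics; ls; python3 - <<'E'
from plant import *
import cv2,numpy as np
o=get_obs();print({k:np.round(v,3) for k,v in o.items()})
for n in("scene","top"):
    p,d=snapshot(n);c=calibration(n);print(n,np.round(c["mtx"],1).tolist(),np.round(c["T"],3).tolist(),[k for k in c])
    np.savez(f"{n}0.npz",p=p,d=d)
    cv2.imwrite(f"pics/{n}0.png",cv2.resize(p[:,:,::-1],(800,600)))
E
```

```text
pics
{'clock': np.float64(0.0), 'joint_pos': array([ 9.2194e+01,  2.0591e+01,  6.3300e-01, -1.9000e-02, -7.0136e+01,
       -1.6508e+01]), 'qvel': array([-0.002,  0.023,  0.042,  0.054, -0.033, -0.213]), 'tau': array([-0.0000e+00, -5.8272e+01,  2.9305e+01,  6.9970e+00,  7.0000e-03,
       -0.0000e+00]), 'tool_pos': array([0.167, 0.654, 0.226]), 'orientation': array([  5.985,  89.904, -98.336]), 'force': array([-0.927,  0.424, -0.754]), 'moment': array([0.021, 0.017, 0.017]), 'opening': np.float64(0.088)}
scene [[475.5, 0.0, 257.2], [0.0, 475.5, 189.1], [0.0, 0.0, 1.0]] [[-0.865, -0.403, 0.299, 0.971], [0.502, -0.7, 0.508, 0.766], [0.004, 0.589, 0.808, 1.252], [0.0, 0.0, 0.0, 1.0]] ['mtx', 'T']
top [[473.0, 0.0, 250.9], [0.0, 473.0, 191.3], [0.0, 0.0, 1.0]] [[0.001, 0.978, -0.209, 0.273], [-1.0, 0.002, 0.005, 0.033], [0.005, 0.209, 0.978, 1.411], [0.0, 0.0, 0.0, 1.0]] ['mtx', 'T']
```

View pics/top0.png

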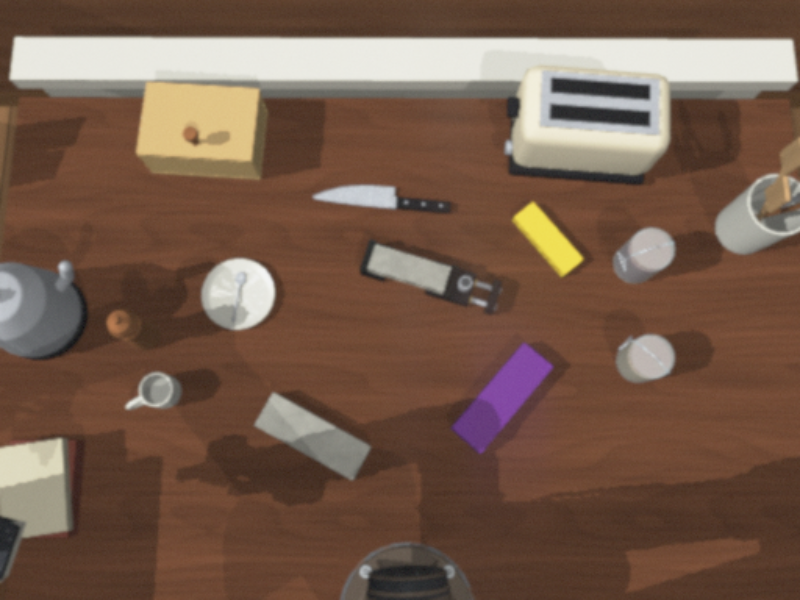

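View pics/scene0.png

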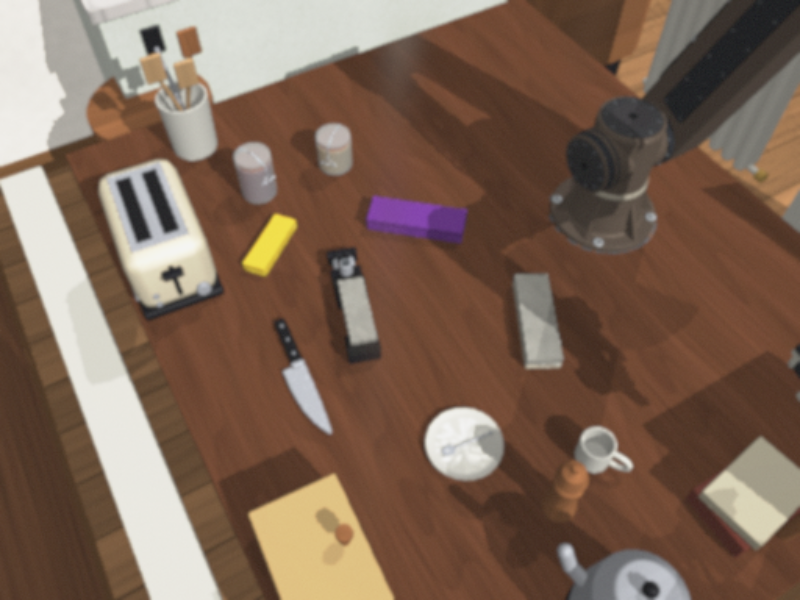

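The top view shows the stone in its holder at about (408,269) of 800 px, with the knob at (465,284). The lone grey block at (312,436) is bigger, so it is a decoy. Next I measure.

```bash
cat > h.py <<'E'
import numpy as np,cv2
from plant import *
def ray(n,uv,z):
    c=calibration(n);K=c["mtx"];T=c["T"];uv=np.atleast_2d(np.asarray(uv,float))
    d=np.c_[(uv[:,0]-K[0,2])/K[0,0],-(uv[:,1]-K[1,2])/K[1,1],-np.ones(len(uv))]@T[:3,:3].T
    s=(z-T[2,3])/d[:,2];return T[:3,3]+d*s[:,None]
def proj(n,P):
    c=calibration(n);K=c["mtx"];T=c["T"];q=(np.atleast_2d(P)-T[:3,3])@T[:3,:3]
    return np.c_[K[0,2]+K[0,0]*q[:,0]/-q[:,2],K[1,2]+K[1,1]*-q[:,1]/-q[:,2]]
def cloud(n,d):
    c=calibration(n);K=c["mtx"];T=c["T"];v,u=np.indices(d.shape)
    q=np.stack([(u-K[0,2])/K[0,0]*d,-(v-K[1,2])/K[1,1]*d,-d],-1)
    return q@T[:3,:3].T+T[:3,3]
E
python3 - <<'E'
from h import *
for n,seed in(("top",(261,172)),("scene",(229,199))):
    f=np.load(n+"0.npz");p,d=f["p"],f["d"];P=cloud(n,d)
    hsv=cv2.cvtColor(p,cv2.COLOR_RGB2HSV)
    print(n,"seed",p[seed[1],seed[0]],hsv[seed[1],seed[0]],P[seed[1],seed[0]])
    m=((hsv[...,1]<70)&(hsv[...,2]>100)).astype(np.uint8)
    k,l,st,ce=cv2.connectedComponentsWithStats(m,connectivity=4);i=l[seed[1],seed[0]]
    pts=np.argwhere(l==i)[:,::-1]
    W=ray(n,pts,0.059)[:,:2]
    r=cv2.minAreaRect(W.astype(np.float32)*1000);print("stone",i,len(pts),r, np.median(P[pts[:,1],pts[:,0],2]))
    reg=(slice(140,210),slice(220,335)) if n=="top" else (slice(150,240),slice(200,250))
    Q=P[reg]
    for a,b in((.028,.040),(.050,.064),(.064,.075)):
        s=Q[(Q[...,2]>a)&(Q[...,2]<b)]
        print(a,b,len(s),s.mean(0), cv2.minAreaRect((s[:,:2]*1000).astype(np.float32)))
    c=cv2.resize(p[reg][:,:,::-1],None,fx=6,fy=6,interpolation=cv2.INTER_CUBIC)
    cv2.imwrite(f"pics/{n}_crop.png",c)
E
```

```text
top seed [176 175 164] [ 28  17 176] [ 0.62148243 -0.00367253  0.056445  ]
stone 10 980 ((622.4690551757812, -4.2666015625), (152.0328826904297, 58.71095657348633), 72.55278015136719) 0.058312039301745444
0.028 0.04 367 [ 0.59027372 -0.10010421  0.03355842] ((612.9212036132812, -47.23333740234375), (265.48931884765625, 65.503173828125), 72.61514282226562)
0.05 0.064 889 [ 0.62233551 -0.00541404  0.05820022] ((621.0294799804688, -19.429115295410156), (209.67933654785156, 62.116275787353516), 72.31043243408203)
0.064 0.075 73 [ 0.60204023 -0.07597736  0.06752459] ((614.0685424804688, -28.23151397705078), (190.58395385742188, 39.590423583984375), 73.38426208496094)
scene seed [175 173 164] [ 25  16 175] [0.62381971 0.00529996 0.0600026 ]
stone 30 772 ((623.3132934570312, -0.47412872314453125), (159.94943237304688, 56.22438049316406), 72.10176086425781) 0.05838249677285334
0.028 0.04 270 [ 0.60698842 -0.07764114  0.03380365] ((611.469482421875, -44.693572998046875), (274.99627685546875, 64.37276458740234), 72.54094696044922)
0.05 0.064 714 [6.23199741e-01 4.95017172e-04 5.83997746e-02] ((618.16650390625, -12.480735778808594), (208.90846252441406, 52.49790954589844), 72.80757904052734)
0.064 0.075 55 [ 0.60096603 -0.07574349  0.06766317] ((614.022705078125, -25.123931884765625), (194.0288848876953, 42.860069274902344), 72.6103515625)
```

View pics/top_crop.png

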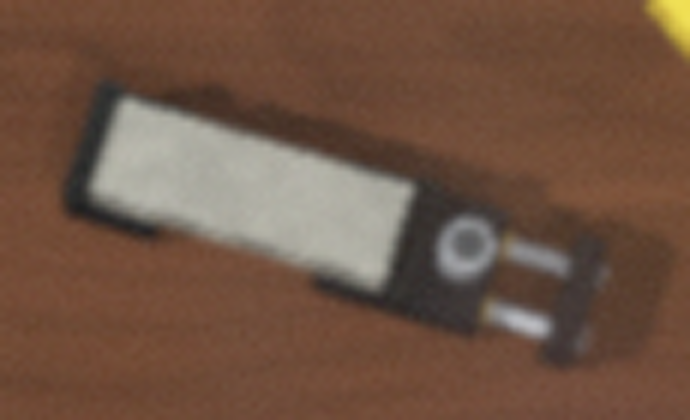

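The crop shows the stone between both jaws, with the knob at about (467,246) in crop pixels and the rods and tail block to its right. The holder's y axis is at 72.5° in the world, so its yaw is about -17.5°. I set out now and fix the knob position on the same turn.

```bash
python3 - <<'E'
from h import *
u=np.array([.301,.954])
for n in("top","scene"):
    f=np.load(n+"0.npz");P=cloud(n,f["d"]).reshape(-1,3)
    k=P[(np.hypot(P[:,0]-.593,P[:,1]+.109)<.028)&(P[:,2]>.058)];print(n,len(k),np.median(k[:,2]),k.mean(0),(k.min(0)+k.max(0))/2)
    h=P[(np.hypot(P[:,0]-.613,P[:,1]+.046)<.16)&(P[:,2]>.018)]
    r=cv2.minAreaRect((h[:,:2]*1000).astype(np.float32));print(r)
    s=P[(np.hypot(P[:,0]-.625,P[:,1]+.003)<.085)&(P[:,2]>.052)];print(s.mean(0),cv2.minAreaRect((s[:,:2]*1000).astype(np.float32)))
    w=cv2.fitLine((s[:,:2]*1000).astype(np.float32),cv2.DIST_HUBER,0,.01,.01).ravel();print("ang",np.degrees(np.arctan2(w[1],w[0])))
E
```

```text
top 65 0.06786260213819584 [ 0.59232673 -0.10838468  0.06748873] [ 0.59256053 -0.10855213  0.06781067]
((670.73974609375, -65.48031616210938), (270.8214416503906, 188.4315185546875), 73.05923461914062)
[ 0.62282098 -0.00386625  0.05877031] ((624.5021362304688, -1.457611083984375), (162.30010986328125, 57.676475524902344), 69.48872375488281)
ang 72.27399
scene 54 0.0672863727177615 [ 0.59274316 -0.10397485  0.06681357] [ 0.59110012 -0.10684774  0.06607416]
((671.6836547851562, -63.482940673828125), (274.9981994628906, 190.31256103515625), 72.63032531738281)
[0.62382899 0.00278177 0.05878162] ((622.94970703125, 0.676361083984375), (161.7455596923828, 50.44856643676758), 72.4544906616211)
ang 72.6924
```

Request:
move_arm(commands=[[[0,3.34,3.52,0],[0,3.34,3.52,0],[0,3.34,3.52,0],[0,3.34,3.52,0],[0,3.34,3.52,0],[0,3.34,3.52,0],[0,3.34,3.52,0],[0,3.34,3.52,0]]])

```text
clock: 0.9
tool_pos: [0.3565, 0.3131, 0.2265]
orientation: [-148.0, 90.0, 107.7]
force: [1.1, -0.3, -0.6]
opening: 0.0873
```

Request:
move_arm(commands=[[[0,3.34,3.52,0],[0,3.34,3.52,0],[0,3.34,3.52,0],[0,3.34,3.52,0],[0,3.34,3.52,0],[0,3.34,3.52,0],[0,3.34,3.52,0],[0,3.34,3.52,0]]])

```text
clock: 1.7
tool_pos: [0.5459, -0.0258, 0.2265]
orientation: [-116.6, 90.0, 139.1]
force: [1.3, 0.3, 0.4]
opening: 0.0877
```

Request:
move_arm(commands=[[[0,0,0,0.148],[0,0,0,0.148],[0,0,0,0.148],[0,0,0,0.148],[0,0,0,0.148],[0,0,0,0.148],[0,0,0,0.148],[0,0,0,0.148]]])

```text
clock: 2.5
tool_pos: [0.5452, -0.0238, 0.2262]
orientation: [-4.5, 90.0, -177.0]
force: [0.1, -0.4, 0.1]
opening: 0.0875
```

Request:
move_arm(commands=[[[0,0,0,0.148],[0,0,0,0.148],[0,0,0,0.147],[0,0,0,0]]])

```text
clock: 2.9
tool_pos: [0.5452, -0.0238, 0.2262]
orientation: [19.6, 90.0, -178.0]
force: [-0.6, 0.7, -0.1]
opening: 0.0879
```

Request:
move_arm(commands=[[[0,3.28,-3.5,0],[0,3.28,-3.5,0],[4,0,0,0],[4,0,0,0],[4,0,0,0],[3,0,0,0],[2,0,0,0],[1,0,0,0]]])

```text
clock: 3.7
tool_pos: [0.5911, -0.1076, 0.0441]
orientation: [21.7, 89.8, -175.6]
force: [-0.4, 0.3, 0.9]
opening: 0.0878
```

Request:
move_arm(commands=[[[0.4,0,0,0],[0,0,0,0]]])

```text
clock: 3.9
tool_pos: [0.5928, -0.1074, 0.0428]
orientation: [170.0, 90.0, -27.4]
force: [0.3, 0.7, 0.5]
opening: 0.0878
```

Request:
move_arm(commands=[[[0,0,0,0],[0,0,0,0],[0,0,0,0],[0,0,0,0],[0,0,0,0],[0,0,0,0]]], jaw=0)

```text
clock: 4.5
tool_pos: [0.5925, -0.1074, 0.0427]
orientation: [-156.9, 90.0, 5.6]
force: [-0.1, 0.8, -0.1]
opening: 0.045
```

Request:
move_arm(commands=[[[0,0,0,0],[0,0,0,0],[0,0,0,0],[0,0,0,0],[0,0,0,0]]])

```text
clock: 5.0
tool_pos: [0.5951, -0.108, 0.0429]
orientation: [-170.9, 89.7, -8.4]
force: [8.3, -5.3, -6.3]
opening: 0.0253
```

Request:
move_arm(commands=[[[0,0.3,0,0],[0,0.3,0,0],[0,0.3,0,0],[0,0.3,0,0],[0,0.3,0,0],[0,0.2,0,0],[0,0,0,0],[0,0,0,0]]])

```text
clock: 5.8
tool_pos: [0.5905, -0.1227, 0.0429]
orientation: [-153.8, 89.7, 8.7]
force: [8.4, 4.2, -5.4]
opening: 0.0255
```

Request:
move_arm(commands=[[[0,0,0,0],[0,0,0,0],[0,0,0,0],[0,0,0,0]]], jaw=8.6)

```text
clock: 6.2
tool_pos: [0.587, -0.1238, 0.0425]
orientation: [26.1, 90.0, -171.5]
force: [-0.1, 0.2, -1.2]
opening: 0.0519
```

Request:
move_arm(commands=[[[-3,0,0,0],[-4,0,0,0],[-3,-1,0,0],[0,-3.3,0,0],[0,-3.2,0,0],[0,0,0,0],[0,0,0,0]]])

```text
clock: 6.9
tool_pos: [0.6097, -0.0516, 0.1425]
orientation: [27.7, 90.0, -169.8]
force: [-1.4, -0.0, -0.4]
opening: 0.0859
```

```bash
python3 - <<'E'
from h import *
ims=[]
o=get_obs();print(o["clock"],o["tool_pos"],o["orientation"])
for n in("top","scene"):
    p,d=snapshot(n);np.savez(n+"1.npz",p=p,d=d)
    a,b=proj(n,[.61,-.04,.05])[0].astype(int)
    ims.append(cv2.resize(p[b-60:b+60,a-64:a+64,::-1],(400,375)))
    P=cloud(n,d).reshape(-1,3)
    k=P[(np.hypot(P[:,0]-.5905,P[:,1]+.1227)<.025)&(P[:,2]>.055)&(P[:,2]<.08)];print(n,len(k),k.mean(0) if len(k) else 0)
cv2.imwrite("pics/c1.png",np.hstack(ims))
E
```

```text
6.9 [ 0.60973788 -0.05160554  0.14246486] [  27.65003016   89.97438867 -169.809372  ]
top 68 [ 0.58741047 -0.12291174  0.06722866]
scene 56 [ 0.58822275 -0.11872765  0.0659545 ]
```

View pics/c1.png

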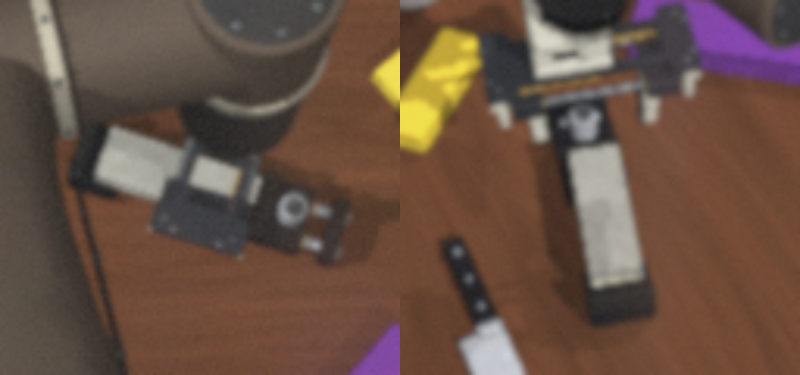

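The view shows the jaw back with a gap at its lip, and the fingers straddling the stone near its sliding-jaw end. I grip there.

Request:
move_arm(commands=[[[3,0,0,0],[3,0,0,0],[2.2,0,0,0],[1.2,0,0,0],[0.8,0,0,0],[0,0,0,0]]])

```text
clock: 7.6
tool_pos: [0.6096, -0.0526, 0.04]
orientation: [32.0, 89.9, -165.6]
force: [-0.7, 0.0, 0.5]
opening: 0.0858
```

Request:
move_arm(commands=[[[0,0,0,0],[0,0,0,0],[0,0,0,0],[0,0,0,0],[0,0,0,0],[0,0,0,0],[0,0,0,0]]], jaw=4.0)

```text
clock: 8.3
tool_pos: [0.61, -0.0521, 0.0409]
orientation: [-141.9, 90.0, 20.6]
force: [-0.6, 1.5, 5.4]
opening: 0.0498
```

Request:
move_arm(commands=[[[-0.5,0,0,0],[-0.5,0,0,0],[-0.5,0,0,0],[-0.5,0,0,0],[-0.5,0,0,0],[-0.5,0,0,0],[0,0,0,0]]])

```text
clock: 9.0
tool_pos: [0.6105, -0.0521, 0.0715]
orientation: [-156.1, 89.9, 6.4]
force: [0.8, 0.3, -3.9]
opening: 0.0499
```

```bash
python3 - <<'E'
from h import *
o=get_obs();print(o["clock"],o["tool_pos"],o["orientation"],o["moment"])
p,d=snapshot("scene");np.savez("scene2.npz",p=p,d=d)
a,b=proj("scene",[.61,-.02,.08])[0].astype(int)
cv2.imwrite("pics/c2.png",cv2.resize(p[b-60:b+60,a-64:a+64,::-1],(400,375)))
E
```

```text
9.0 [ 0.61045679 -0.05208109  0.07152317] [-156.07236707   89.91851064    6.40462384] [-0.05479417 -0.07669433  0.01250502]
```

View pics/c2.png

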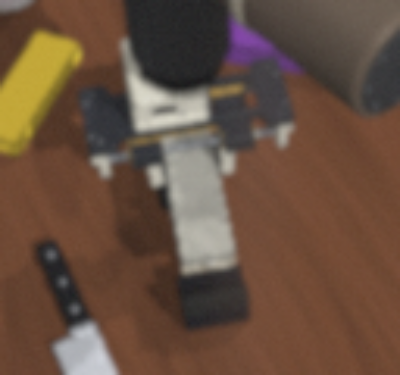

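The stone is gripped at 49.9 mm opening and is coming up. I lift on and measure the droop.

Request:
move_arm(commands=[[[-1.5,0,0,0],[-2,0,0,0],[-2,0,0,0],[-2,0,0,0],[-2,0,0,0],[-2,0,0,0],[-1,0,0,0],[0,0,0,0]]])

```text
clock: 9.85
tool_pos: [0.6106, -0.052, 0.1968]
orientation: [-152.7, 89.9, 9.7]
force: [0.2, 0.5, -4.5]
opening: 0.05
```

```bash
cat >> h.py <<'E'
U=np.array([.3007,.9537]);V=np.array([.9537,-.3007]);O=np.array([.6280,-.0030])
def holder(P): q=P[...,:2]-O; return np.stack([q@V,q@U,P[...,2]],-1)
def look(name,ctr,show=("scene","top"),half=(64,60)):
    ims=[];out={}
    o=get_obs();print(o["clock"],np.round(o["tool_pos"],4),"tcp holder",np.round(holder(o["tool_pos"]),4),"head",round(o["orientation"][2]-o["orientation"][0],1),"F",np.round(o["force"],1),"M",np.round(o["moment"],2),"op",o["opening"])
    for n in show:
        p,d=snapshot(n);out[n]=(p,d)
        a,b=proj(n,ctr)[0].astype(int);a=min(max(a,half[0]),512-half[0]);b=min(max(b,half[1]),384-half[1])
        ims.append(cv2.resize(p[b-half[1]:b+half[1],a-half[0]:a+half[0],::-1],(400,375)))
    cv2.imwrite(f"pics/{name}.png",np.hstack(ims));return out
E
python3 - <<'E'
from h import *
r=look("c3",[.63,0,.15])
for n in r:
    p,d=r[n];P=holder(cloud(n,d));hsv=cv2.cvtColor(p,cv2.COLOR_RGB2HSV)
    m=(hsv[...,1]<75)&(hsv[...,2]>95)&(abs(P[...,0])<.03)&(P[...,1]>-.09)&(P[...,1]<.15)&(P[...,2]>.05)
    q=P[m]
    for y in np.arange(-.08,.12,.02):
        s=q[(q[:,1]>=y)&(q[:,1]<y+.02)]
        if len(s)>3: print(n,round(y,2),len(s),np.round(np.median(s[:,2]),4),np.round(s[:,2].min(),3))
E
```

```text
9.85 [ 0.6106 -0.052   0.1968] tcp holder [-0.0018 -0.052   0.1968] head 162.5 F [ 0.2  0.5 -4.5] M [ 0.01 -0.03  0.05] op 0.050004322610253345
scene -0.08 50 0.2149 0.209
scene -0.06 115 0.215 0.201
scene -0.04 350 0.3085 0.19
scene -0.02 451 0.5103 0.201
scene 0.0 202 0.2177 0.193
scene 0.02 160 0.215 0.198
scene 0.04 133 0.2133 0.187
scene 0.06 82 0.2043 0.19
scene 0.08 9 0.5777 0.573
top -0.08 18 0.2181 0.211
top -0.06 31 0.2141 0.208
top -0.04 41 0.2797 0.209
top -0.02 245 0.6184 0.191
top 0.0 237 0.214 0.188
top 0.02 167 0.2124 0.188
top 0.04 114 0.2114 0.189
```

View pics/c3.png

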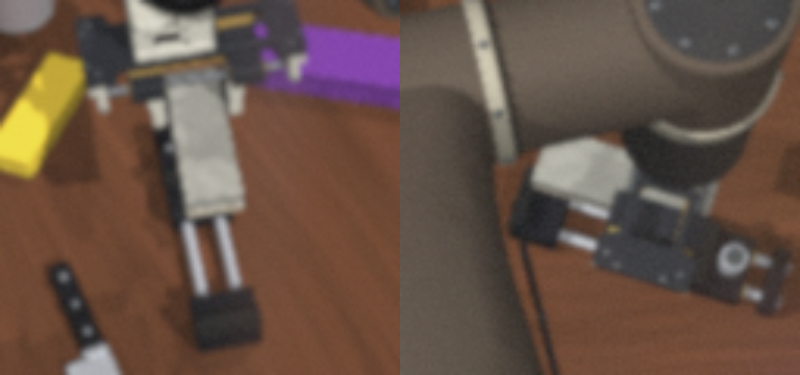

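The stone hangs level in both views and does not turn in this grip. So I set it flat on the bare ledge and regrip right at the end, with a small pad overlap so that it can swivel.

Request:
move_arm(commands=[[[0,0,2,0],[0,0,3,0],[0,0,3,0],[0,0,3,0],[0,0,1.8,0],[2,0,0,0],[3,0,0,0],[3,0,0,0]]])

```text
clock: 10.75
tool_pos: [0.4872, -0.0135, 0.1142]
orientation: [-95.6, 90.0, 66.9]
force: [0.6, -0.4, -4.8]
opening: 0.0496
```

Request:
move_arm(commands=[[[3,0,0,0],[3,0,0,0],[2,0,0,0],[1.2,0,0,0],[0.8,0,0,0],[0.3,0,0,0],[0,0,0,0]]])

```text
clock: 11.45
tool_pos: [0.4877, -0.0137, 0.0122]
orientation: [40.9, 90.0, -156.7]
force: [-0.3, 0.0, -3.8]
opening: 0.0499
```

Request:
move_arm(commands=[[[0.2,0,0,0],[0.15,0,0,0],[0.1,0,0,0],[0.1,0,0,0],[0,0,0,0]]])

```text
clock: 11.95
tool_pos: [0.4881, -0.0136, 0.0072]
orientation: [-146.0, 90.0, 16.5]
force: [1.2, 0.1, -2.8]
opening: 0.05
```

Request:
move_arm(commands=[[[0.1,0,0,0],[0,0,0,0]]])

```text
clock: 12.15
tool_pos: [0.4881, -0.0136, 0.0068]
orientation: [-163.7, 90.0, -1.3]
force: [-3.6, -0.0, 6.5]
opening: 0.0496
```

Request:
move_arm(commands=[[[0,0,0,0],[0,0,0,0],[0,0,0,0],[0,0,0,0]]], jaw=7.5)

```text
clock: 12.55
tool_pos: [0.488, -0.0135, 0.0061]
orientation: [-147.8, 90.0, 14.7]
force: [0.2, 0.0, 0.0]
opening: 0.0733
```

Request:
move_arm(commands=[[[-3,0,0,0],[-4,0,0,0],[-4,3,0,0],[0,4,0,0],[0,4,0,0],[0,0,0,0]]])

```text
clock: 13.15
tool_pos: [0.4529, -0.1212, 0.1163]
orientation: [-26.3, 90.0, 135.9]
force: [0.0, 0.2, -0.4]
opening: 0.075
```

```bash
cat >> h.py <<'E'
def stonetop(n,r,z,ctr,rad=.1,vmin=95):
    p,d=r[n];P=holder(cloud(n,d));hsv=cv2.cvtColor(p,cv2.COLOR_RGB2HSV)
    m=((hsv[...,1]<75)&(hsv[...,2]>vmin)&(np.hypot(P[...,0]-ctr[0],P[...,1]-ctr[1])<rad)&(abs(P[...,2]-z)<.008))
    q=np.argwhere(m)[:,::-1];W=holder(ray(n,q,z))[:,:2]
    print(n,len(q),"mean",np.round(W.mean(0),4),"rect",cv2.minAreaRect((W*1000).astype(np.float32)),"z",np.median(P[m][:,2]))
    return W
E
python3 - <<'E'
from h import *
r=look("c4",[.50,.035,.03])
for n in r: stonetop(n,r,.025,(-.13,0))
E
```

```text
13.15 [ 0.4529 -0.1212  0.1163] tcp holder [-0.1314 -0.1653  0.1163] head 162.3 F [ 0.   0.2 -0.4] M [ 0.18 -0.07 -0.08] op 0.075021277338986
scene 632 mean [-0.132 -0.009] rect ((-132.03428649902344, -10.910652160644531), (154.4320068359375, 51.08647155761719), 88.63153839111328) z 0.02496669591496936
top 0 mean [nan nan] rect ((0.0, 0.0), (0.0, 0.0), 0.0) z nanh.py:28: RuntimeWarning: Mean of empty slice.
  print(n,len(q),"mean",np.round(W.mean(0),4),"rect",cv2.minAreaRect((W*1000).astype(np.float32)),"z",np.median(P[m][:,2]))
  ret = um.true_divide(
  return _methods._mean(a, axis=axis, dtype=dtype,
  ret = ret.dtype.type(ret / rcount)
```

View pics/c4.png

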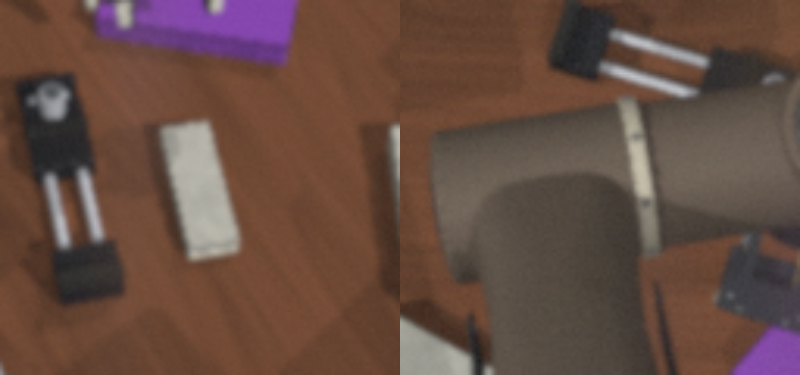

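The scene view shows the stone flat on the ledge, coarse face up, centre at holder (-131,-9) mm. Its A end is therefore near y = -85. I grip with about 7 mm of pad overlap at that end.

Request:
move_arm(commands=[[[0,-3.7,0,0],[0,-4,0,0],[2,0,0,0],[3,0,0,0],[3,0,0,0],[1.5,0,0,0],[0.8,0,0,0],[0,0,0,0]]])

```text
clock: 14.05
tool_pos: [0.4776, -0.0445, 0.0121]
orientation: [36.2, 89.9, -161.3]
force: [-0.9, -0.1, 0.7]
opening: 0.0754
```

Request:
move_arm(commands=[[[0,0,0,0],[0,0,0,0],[0,0,0,0],[0,0,0,0],[0,0,0,0],[0,0,0,0]]], jaw=4.0)

```text
clock: 14.65
tool_pos: [0.4782, -0.045, 0.0137]
orientation: [-146.5, 90.0, 16.0]
force: [-2.8, 1.7, 6.7]
opening: 0.0496
```

Request:
move_arm(commands=[[[-0.5,0,0,0],[-0.5,0,0,0],[-0.5,0,0,0],[-0.5,0,0,0],[-0.5,0,0,0],[-0.5,0,0,0],[-0.5,0,0,0],[0,0,0,0]]])

```text
clock: 15.45
tool_pos: [0.4784, -0.045, 0.0488]
orientation: [-150.9, 89.9, 11.6]
force: [-0.5, -0.1, -3.5]
opening: 0.0498
```

```bash
cat >> h.py <<'E'
def profile(n,r,hx,y0,y1,zmin=.005):
    p,d=r[n];P=holder(cloud(n,d));hsv=cv2.cvtColor(p,cv2.COLOR_RGB2HSV)
    q=P[(hsv[...,1]<75)&(hsv[...,2]>95)&(abs(P[...,0]-hx)<.02)&(P[...,2]>zmin)&(P[...,2]<.2)]
    for y in np.arange(y0,y1,.015):
        s=q[(q[:,1]>=y)&(q[:,1]<y+.015)]
        if len(s)>3: print(n,round(y,3),len(s),np.round(np.percentile(s[:,2],[10,50,90]),4))
E
python3 - <<'E'
from h import *
r=look("c5",[.49,.02,.05],("scene",))
profile("scene",r,-.131,-.12,.1)
E
```

```text
15.45 [ 0.4784 -0.045   0.0488] tcp holder [-0.1301 -0.085   0.0488] head 162.5 F [-0.5 -0.1 -3.5] M [-0.24 -0.03 -0.03] op 0.04975097502750815
scene -0.09 40 [0.0562 0.0597 0.0632]
scene -0.075 126 [0.0538 0.1584 0.1808]
scene -0.06 126 [0.0501 0.1283 0.1664]
scene -0.045 51 [0.0437 0.0479 0.0528]
scene -0.03 56 [0.0414 0.0452 0.0495]
scene -0.015 58 [0.0376 0.0413 0.045 ]
scene 0.0 60 [0.0348 0.0377 0.0416]
scene 0.015 63 [0.0291 0.0342 0.0386]
scene 0.03 61 [0.0254 0.0296 0.0335]
scene 0.045 73 [0.0121 0.0246 0.0294]
```

Request:
move_arm(commands=[[[-0.8,0,0,0],[-0.8,0,0,0],[-0.8,0,0,0],[-0.8,0,0,0],[-0.8,0,0,0],[-0.8,0,0,0],[0,0,0,0]]])

```text
clock: 16.2
tool_pos: [0.4788, -0.0449, 0.0974]
orientation: [-150.3, 89.9, 12.1]
force: [0.3, -0.3, -4.3]
opening: 0.0494
```

```bash
python3 - <<'E'
from h import *
r=look("c5",[.49,.02,.08],("scene",))
profile("scene",r,-.131,-.12,.1)
E
```

```text
16.2 [ 0.4788 -0.0449  0.0974] tcp holder [-0.1297 -0.0848  0.0974] head 162.5 F [ 0.3 -0.3 -4.3] M [-0.16 -0.04  0.03] op 0.04942778205369384
scene -0.09 42 [0.1053 0.1078 0.1126]
scene -0.075 77 [0.0992 0.104  0.1902]
scene -0.06 113 [0.0934 0.1003 0.1898]
scene -0.045 67 [0.086  0.0903 0.0951]
scene -0.03 63 [0.0794 0.0845 0.0885]
scene -0.015 69 [0.0726 0.0782 0.0827]
scene 0.0 62 [0.0673 0.0721 0.0778]
scene 0.015 67 [0.0616 0.0658 0.0711]
scene 0.03 73 [0.0536 0.0589 0.0647]
scene 0.045 42 [0.0408 0.0535 0.0576]
```

It is turning (now 22°) but friction holds it. I'll jerk it upward in short bursts so that inertia helps it swing.

Request:
move_arm(commands=[[[-5,0,0,0],[-5,0,0,0],[1.5,0,0,0],[1.5,0,0,0],[-5,0,0,0],[-5,0,0,0],[0,0,0,0]]])

```text
clock: 16.95
tool_pos: [0.4816, -0.0449, 0.2726]
orientation: [-158.1, 89.4, 4.4]
force: [0.9, -0.1, -3.0]
opening: 0.0495
```

```bash
sed -i 's/(P\[...,2\]<.2)/(P[...,2]<.3)/' h.py; python3 - <<'E'
from h import *
r=look("c5",[.49,.02,.2],("scene",))
profile("scene",r,-.131,-.12,.1)
E
```

```text
16.95 [ 0.4816 -0.0449  0.2726] tcp holder [-0.127  -0.084   0.2726] head 162.5 F [ 0.9 -0.1 -3. ] M [-0.1  -0.3   0.02] op 0.04947367809799119
scene -0.105 22 [0.2743 0.2776 0.2787]
scene -0.09 73 [0.273  0.2802 0.2851]
scene -0.075 145 [0.2481 0.2608 0.2737]
scene -0.06 144 [0.2183 0.2314 0.2453]
scene -0.045 142 [0.1879 0.2031 0.2156]
scene -0.03 133 [0.161  0.1747 0.1867]
scene -0.015 32 [0.1535 0.1564 0.1625]
```

62° now. One more burst, up and sideways.

Request:
move_arm(commands=[[[1.5,1,0,0],[2,1.5,0,0],[2,1.5,0,0],[1,0.5,0,0],[0,0,0,0],[-3.5,-3.5,0,0],[-3.5,-3.5,0,0],[0,0,0,0]]])

```text
clock: 17.8
tool_pos: [0.4901, -0.0176, 0.2767]
orientation: [-150.5, 89.4, 12.2]
force: [-0.3, -0.8, -4.2]
opening: 0.0495
```

Request:
move_arm(commands=[[[1.5,1,0,0],[2,1.5,0,0],[2,1.5,0,0],[1,0.5,0,0],[0,0,0,0],[-3.5,-3.5,0,0],[-3.5,-3.5,0,0],[0,0,0,0]]])

```text
clock: 18.6
tool_pos: [0.498, 0.0066, 0.2826]
orientation: [-148.9, 89.3, 13.8]
force: [1.1, -0.7, -4.4]
opening: 0.0499
```

```bash
python3 - <<'E'
from h import *
r=look("c6",[.49,.0,.2],("scene",))
profile("scene",r,-.129,-.15,.1)
E
```

```text
18.6 [0.498  0.0066 0.2826] tcp holder [-0.1269 -0.03    0.2826] head 162.6 F [ 1.1 -0.7 -4.4] M [-0.16 -0.09 -0.03] op 0.04986858246529921
scene -0.06 9 [0.2855 0.2867 0.2895]
scene -0.045 40 [0.2879 0.2904 0.2925]
scene -0.03 184 [0.2589 0.2775 0.2931]
scene -0.015 222 [0.2095 0.2311 0.2527]
scene -0.0 194 [0.1592 0.1812 0.2031]
scene 0.015 21 [0.1526 0.1581 0.1654]
```

View pics/c6.png

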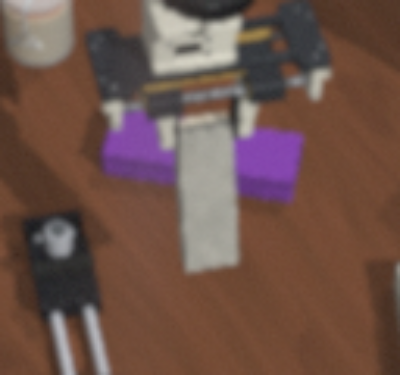

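It is about 17° from vertical and hangs cleanly. I lower it so its bottom edge meets the ledge, then drag it upright.

Request:
move_arm(commands=[[[1,2,0.3,0],[2,2,0,0],[2,2,0,0],[3,1.5,0,0],[3,0,0,0],[1.5,0,0,0],[0.8,0,0,0],[0,0,0,0]]])

```text
clock: 19.45
tool_pos: [0.4673, -0.068, 0.1426]
orientation: [34.6, 89.9, -163.0]
force: [0.2, 0.6, -3.2]
opening: 0.0496
```

Request:
move_arm(commands=[[[0.3,0,0,0],[0.3,0,0,0],[0,0,0,0]]])

```text
clock: 19.75
tool_pos: [0.4688, -0.0683, 0.1393]
orientation: [177.0, 89.8, -20.5]
force: [-3.0, -0.3, 9.9]
opening: 0.0494
```

Request:
move_arm(commands=[[[0,-0.4,0,0],[-0.05,-0.4,0,0],[-0.05,-0.4,0,0],[0,-0.4,0,0],[0,-0.4,0,0],[0,-0.4,0,0],[0,0,0,0]]])

```text
clock: 20.45
tool_pos: [0.477, -0.0448, 0.1411]
orientation: [-165.9, 89.7, -3.3]
force: [-2.8, -0.9, 13.5]
opening: 0.0499
```

```bash
python3 - <<'E'
from h import *
r=look("c7",[.48,-.03,.08],("scene",))
profile("scene",r,-.130,-.15,.1)
E
```

```text
20.45 [ 0.477  -0.0448  0.1411] tcp holder [-0.1315 -0.0853  0.1411] head 162.6 F [-2.8 -0.9 13.5] M [-0.25  1.41 -0.02] op 0.04987235926166584
scene -0.105 40 [0.1414 0.1493 0.152 ]
scene -0.09 159 [0.0846 0.1336 0.1515]
scene -0.075 393 [0.022  0.0801 0.2666]
scene -0.06 99 [0.2212 0.243  0.2964]
```

```bash
cat >> h.py <<'E'
def tilt(r,n="scene",hx=-.13,y0=-.13,y1=-.05,z0=.02,z1=.125):
    p,d=r[n];P=holder(cloud(n,d));hsv=cv2.cvtColor(p,cv2.COLOR_RGB2HSV)
    q=P[(hsv[...,1]<75)&(hsv[...,2]>95)&(abs(P[...,0]-hx)<.02)&(P[...,2]>z0)&(P[...,2]<z1)&(P[...,1]>y0)&(P[...,1]<y1)]
    vx,vy,x0,y0=cv2.fitLine(q[:,1:].astype(np.float32),cv2.DIST_HUBER,0,.001,.01).ravel()
    print("tilt deg from vertical (+ = top to +y)",np.degrees(np.arctan(vx/vy)),"y at z=0,.15:",x0-y0*vx/vy,x0+(.15-y0)*vx/vy,len(q))
E
python3 - <<'E'
from h import *
r={"scene":snapshot("scene")};tilt(r)
E
```

```text
tilt deg from vertical (+ = top to +y) -6.4661984 y at z=0,.15: -0.06178072 -0.078781426 307
```

Request:
move_arm(commands=[[[-0.1,-0.4,0,0],[-0.05,-0.4,0,0],[0,-0.4,0,0],[0,-0.4,0,0],[0,0,0,0]]])

```text
clock: 21.05
tool_pos: [0.4807, -0.0292, 0.1404]
orientation: [-160.2, 89.9, 2.3]
force: [-0.3, -1.1, 6.7]
opening: 0.0493
```

```bash
python3 - <<'E'
from h import *
r=look("c7",[.48,-.03,.08],("scene",))
tilt(r)
E
```

```text
21.05 [ 0.4807 -0.0292  0.1404] tcp holder [-0.1326 -0.0693  0.1404] head 162.5 F [-0.3 -1.1  6.7] M [-0.36 -0.01 -0.01] op 0.04926908286536759
tilt deg from vertical (+ = top to +y) -0.7978592 y at z=0,.15: -0.061486833 -0.06357576 279
```

View pics/c7.png

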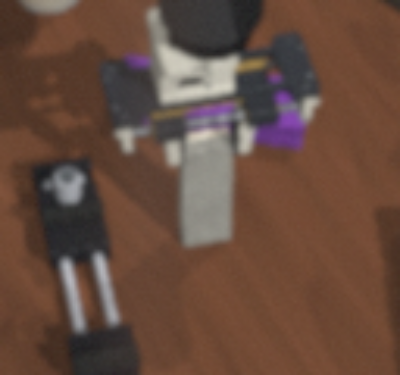

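The stone stands upright on the ledge (tilt -0.8°), coarse face towards +y. I regrip centred near its top.

Request:
move_arm(commands=[[[0,0,0,0],[0,0,0,0],[0,0,0,0],[0,0,0,0]]], jaw=6.5)

```text
clock: 21.5
tool_pos: [0.4794, -0.0298, 0.1393]
orientation: [18.6, 90.0, -179.0]
force: [0.0, 1.1, 0.0]
opening: 0.0649
```

Request:
move_arm(commands=[[[0.1,0.3,0,0],[0.1,0.25,0,0],[0,0,0,0]]])

```text
clock: 21.8
tool_pos: [0.4776, -0.0354, 0.1373]
orientation: [26.1, 90.0, -171.5]
force: [0.0, -0.2, -0.4]
opening: 0.0651
```

```bash
python3 - <<'E'
from h import *
r=look("c8",[.48,-.03,.08],("scene",))
tilt(r)
E
```

```text
21.8 [ 0.4776 -0.0354  0.1373] tcp holder [-0.1337 -0.0762  0.1373] head -197.6 F [ 0.  -0.2 -0.4] M [ 0.08 -0.06 -0.01] op 0.0650694773825005
tilt deg from vertical (+ = top to +y) -0.8004273 y at z=0,.15: -0.060835004 -0.06293065 270
```

Request:
move_arm(commands=[[[0,0,0,0],[0,0,0,0],[0,0,0,0],[0,0,0,0],[0,0,0,0]]], jaw=4.0)

```text
clock: 22.35
tool_pos: [0.4779, -0.0351, 0.1376]
orientation: [69.9, 90.0, -127.6]
force: [0.4, -0.8, -0.2]
opening: 0.0497
```

Request:
move_arm(commands=[[[0.15,0,0,0],[0,-0.63,0,0],[-0.03,-0.63,0,0],[0.02,-0.63,0,0],[0.05,-0.63,0,0],[0.17,-1.26,0,0],[0.27,-1.25,0,0],[0,0,0,0]]])

```text
clock: 23.15
tool_pos: [0.4941, 0.014, 0.132]
orientation: [-155.5, 89.9, 7.0]
force: [-1.0, 1.4, 7.5]
opening: 0.0498
```

```bash
python3 - <<'E'
from h import *
r=look("c8",[.48,-.03,.08],("scene",))
tilt(r,y0=-.13,y1=.02)
E
```

```text
23.15 [0.4941 0.014  0.132 ] tcp holder [-0.1328 -0.024   0.132 ] head 162.5 F [-1.   1.4  7.5] M [0.38 0.54 0.01] op 0.04983586985076232
tilt deg from vertical (+ = top to +y) 20.575285 y at z=0,.15: -0.061275203 -0.004967736 140
```

Tilted 20.6° the right way, pivoting on its bottom edge. I continue along the arc.

Request:
move_arm(commands=[[[0.39,-1.2,0,0],[0.48,-1.17,0,0],[0.59,-1.13,0,0],[0.68,-1.06,0,0],[0.77,-1.0,0,0],[0.86,-0.93,0,0],[0.93,-0.86,0,0],[0,0,0,0]]])

```text
clock: 24.0
tool_pos: [0.5161, 0.0846, 0.0831]
orientation: [-121.3, 90.0, 41.3]
force: [1.1, 4.8, 4.1]
opening: 0.0496
```

```bash
python3 - <<'E'
from h import *
r=look("c8",[.48,-.03,.08],("scene",))
tilt(r,y0=-.13,y1=.06,z0=.01,z1=.08)
E
```

```text
24.0 [0.5161 0.0846 0.0831] tcp holder [-0.133   0.0499  0.0831] head 162.5 F [1.1 4.8 4.1] M [ 1.71 -0.44  0.01] op 0.0496365927578122
tilt deg from vertical (+ = top to +y) 86.04367 y at z=0,.15: -1.1032115 1.0656465 11
```

Request:
move_arm(commands=[[[0.9,-0.77,0,0],[1.05,-0.68,0,0],[1.1,-0.59,0,0],[1.18,-0.49,0,0],[1.2,-0.38,0,0],[0,0,0,0],[0,0,0,0]]])

```text
clock: 24.75
tool_pos: [0.5231, 0.1102, 0.0289]
orientation: [47.4, 89.9, -150.1]
force: [0.6, 0.0, -2.7]
opening: 0.0496
```

```bash
python3 - <<'E'
from h import *
r=look("c9",[.50,.02,.02],("scene",))
profile("scene",r,-.133,-.12,.11)
E
```

```text
24.75 [0.5231 0.1102 0.0289] tcp holder [-0.1341  0.0764  0.0289] head -197.5 F [ 0.6  0.  -2.7] M [ 0.53 -0.26  0.02] op 0.049573111352080514
scene 0.045 19 [0.0414 0.0453 0.0469]
scene 0.06 10 [0.0453 0.0474 0.0492]
scene 0.075 83 [0.0284 0.0396 0.0499]
scene 0.09 114 [0.1219 0.1442 0.156 ]
scene 0.105 95 [0.1105 0.1895 0.2003]
```

View pics/c9.png

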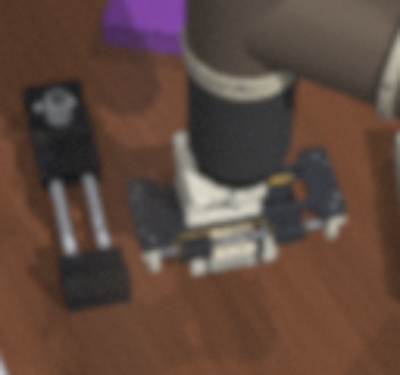

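The gripper hides the stone, with its end face pale side up between the fingers. I lower the last 2 cm slowly.

Request:
move_arm(commands=[[[0.4,-0.1,0,0],[0.4,-0.1,0,0],[0.4,-0.08,0,0],[0.3,-0.06,0,0],[0.3,-0.06,0,0],[0.2,-0.04,0,0],[0,0,0,0]]])

```text
clock: 25.5
tool_pos: [0.5249, 0.1146, 0.0095]
orientation: [49.8, 89.9, -147.8]
force: [-1.4, -2.3, -0.1]
opening: 0.0499
```

Request:
move_arm(commands=[[[0.15,0,0,0],[0.15,0,0,0],[0,0,0,0]]])

```text
clock: 25.8
tool_pos: [0.5254, 0.115, 0.0069]
orientation: [-106.4, 90.0, 56.1]
force: [-1.5, 0.0, -1.3]
opening: 0.0496
```

Request:
move_arm(commands=[[[0,0,0,0],[0,0,0,0],[0,0,0,0],[0,0,0,0]]], jaw=7.5)

```text
clock: 26.2
tool_pos: [0.5257, 0.1152, 0.0072]
orientation: [-130.7, 89.9, 31.8]
force: [-0.5, -0.4, 0.1]
opening: 0.073
```

Request:
move_arm(commands=[[[-3,0,0,0],[-4,0,0,0],[-4,2,0,0],[0,-4,0,0],[0,-4,0,0],[0,-4,0,0],[0,0,0,0]]])

```text
clock: 26.9
tool_pos: [0.5573, 0.2143, 0.1172]
orientation: [-134.1, 89.9, 28.5]
force: [-0.2, 0.3, -1.2]
opening: 0.075
```

```bash
python3 - <<'E'
from h import *
r=look("c10",[.50,.02,.02])
stonetop("scene",r,.025,(-.133,.015)); stonetop("top",r,.025,(-.133,.015))
E
```

```text
26.9 [0.5573 0.2143 0.1172] tcp holder [-0.1328  0.186   0.1172] head 162.6 F [-0.2  0.3 -1.2] M [ 0.06  0.06 -0.01] op 0.07502838765158813
scene 186 mean [-0.1265 -0.0257] rect ((-132.79989624023438, -15.929424285888672), (91.82584381103516, 42.861446380615234), 88.62763214111328) z 0.025066534182683453
top 849 mean [-0.1355  0.0112] rect ((-135.67794799804688, 11.33956527709961), (149.69729614257812, 51.02497482299805), 89.81781768798828) z 0.024582822998806098
```

View pics/c10.png

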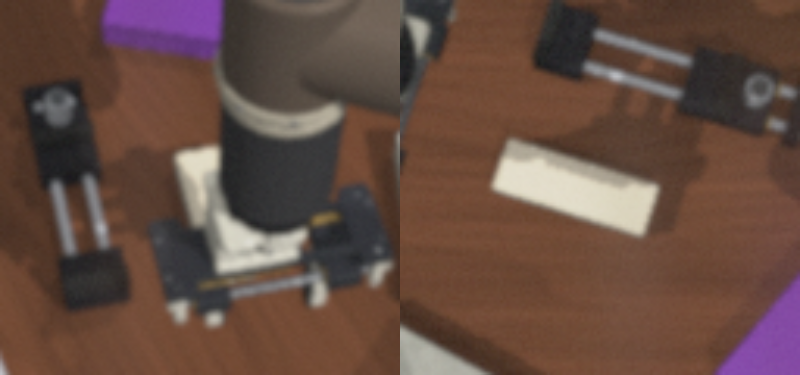

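The top view shows the stone lying flat, pale fine face up, aligned with the holder. I measure the holder in that same view for the transfer.

```bash
python3 - <<'E'
from h import *
p,d=snapshot("top");r={"top":(p,d)};P=holder(cloud("top",d))
stonetop("top",r,.025,(-.133,.012))
def band(a,b,y0,y1,nm):
    m=(P[...,2]>a)&(P[...,2]<b)&(abs(P[...,0])<.045)&(P[...,1]>y0)&(P[...,1]<y1);q=P[m]
    print(nm,len(q),"mean",np.round(q.mean(0),4),"y",np.round(np.percentile(q[:,1],[3,97]),4),"x",np.round(np.percentile(q[:,0],[3,97]),4),cv2.minAreaRect((q[:,:2]*1000).astype(np.float32)))
band(.043,.055,.05,.11,"fixed lip");band(.030,.039,.02,.11,"fixed step")
band(.043,.054,-.12,-.07,"slide lip");band(.06,.075,-.16,-.1,"knob");band(.018,.026,-.06,.05,"rods")
band(.028,.039,-.2,.1,"34")
E
```

```text
top 844 mean [-0.1356  0.0113] rect ((-135.5513458251953, 11.338615417480469), (149.69778442382812, 50.76659393310547), 89.82057189941406) z 0.024592265633098798
fixed lip 105 mean [-0.002   0.0801  0.0486] y [0.0733 0.0872] x [-0.0321  0.0283] ((-1.6735496520996094, 80.30175018310547), (64.63819122314453, 15.592188835144043), 0.8495847582817078)
fixed step 203 mean [-0.0017  0.0568  0.034 ] y [0.0404 0.0729] x [-0.0314  0.0281] ((-1.48468017578125, 59.4700927734375), (39.827659606933594, 65.4210205078125), 89.89229583740234)
slide lip 99 mean [-0.0011 -0.1006  0.0476] y [-0.1076 -0.0935] x [-0.0303  0.0297] ((-0.17514610290527344, -105.97698974609375), (26.13862419128418, 64.07928466796875), 89.96754455566406)
knob 63 mean [-0.0021 -0.1263  0.0677] y [-0.1374 -0.1158] x [-0.0127  0.0097] ((-1.5042061805725098, -127.02175903320312), (23.139202117919922, 24.263057708740234), 62.673885345458984)
rods 165 mean [-0.0023 -0.0065  0.0214] y [-0.055   0.0396] x [-0.0232  0.0192] ((-6.016353607177734, -4.494010925292969), (53.66083908081055, 106.78353118896484), 1.0932191610336304)
34 736 mean [-0.0029 -0.0608  0.0335] y [-0.1758  0.0708] x [-0.0322  0.0288] ((-1.4438228607177734, -48.37335205078125), (262.94207763671875, 65.74910736083984), 89.92994689941406)
```

Relative to the holder, in one view, the stone sits at (-134,+13.5) mm. It must go +134 in x and about -17.5 in y, which leaves room on both sides of the open jaw. I grip it at its middle.

Request:
move_arm(commands=[[[0,4,0,0],[0,4,0,0],[0,4,0,0],[0,4,0,0],[0,1.4,0,0],[2,0,0,0],[3,0,0,0],[0,0,0,0]]])

```text
clock: 27.85
tool_pos: [0.5004, 0.0427, 0.0644]
orientation: [36.8, 89.7, -160.9]
force: [-0.5, -0.2, -0.4]
opening: 0.0751
```

Request:
move_arm(commands=[[[3,0,0,0],[1.8,0,0,0],[0.9,0,0,0],[0.3,0,0,0],[0,0,0,0]]])

```text
clock: 28.35
tool_pos: [0.5034, 0.0445, 0.0075]
orientation: [-163.0, 90.0, -0.5]
force: [0.4, 0.0, -0.0]
opening: 0.0748
```

Request:
move_arm(commands=[[[0,0,0,0],[0,0,0,0],[0,0,0,0],[0,0,0,0],[0,0,0,0],[0,0,0,0]]], jaw=4.0)

```text
clock: 28.95
tool_pos: [0.5031, 0.0445, 0.0074]
orientation: [-134.8, 90.0, 27.7]
force: [-1.4, 1.6, 6.1]
opening: 0.0497
```

```bash
python3 - <<'E'
from h import *
o=get_obs();print(o["clock"],holder(o["tool_pos"]),o["opening"],o["orientation"][2]-o["orientation"][0],o["force"])
E
```

```text
28.95 [-0.13337998  0.0077318   0.00738098] 0.04966847137979514 162.47368843622817 [-1.43784469  1.57658892  6.09095559]
```

Request:
move_arm(commands=[[[-1,0,0,0],[-2,0,0,0],[-3,0,0,0],[-3,0,0,0],[-2,0,0,0],[0,0.25,-2,0],[0,0.5,-4,0],[0,0.5,-4,0]]])

```text
clock: 29.75
tool_pos: [0.5951, 0.0021, 0.1178]
orientation: [-99.3, 90.0, 63.2]
force: [0.9, 2.1, -3.7]
opening: 0.0497
```

Request:
move_arm(commands=[[[0,0.5,-3.4,0],[1,0,0,0],[2,0,0,0],[1.5,0,0,0],[0,0,0,0],[0,0,0,0]]])

```text
clock: 30.35
tool_pos: [0.625, -0.0128, 0.0719]
orientation: [38.5, 89.9, -159.0]
force: [0.5, -0.2, -4.2]
opening: 0.0496
```

```bash
python3 - <<'E'
from h import *
r=look("c11",[.61,-.03,.05])
for n in r:
    p,d=r[n];P=holder(cloud(n,d))
    stonetop(n,r,.092,(0,-.005))
E
```

```text
30.35 [ 0.625  -0.0128  0.0719] tcp holder [ 0.0001 -0.0102  0.0719] head -197.5 F [ 0.5 -0.2 -4.2] M [ 0.06 -0.13  0.01] op 0.04958499833220052
scene 504 mean [-0.0033  0.0219] rect ((-2.6973609924316406, 17.687179565429688), (114.77681732177734, 81.56153106689453), 89.43643188476562) z 0.08963973524145585
top 455 mean [-0.0027 -0.01  ] rect ((-2.082988739013672, -6.633293151855469), (51.09571075439453, 148.7854461669922), 0.01754327490925789) z 0.09002693848477206
```

View pics/c11.png

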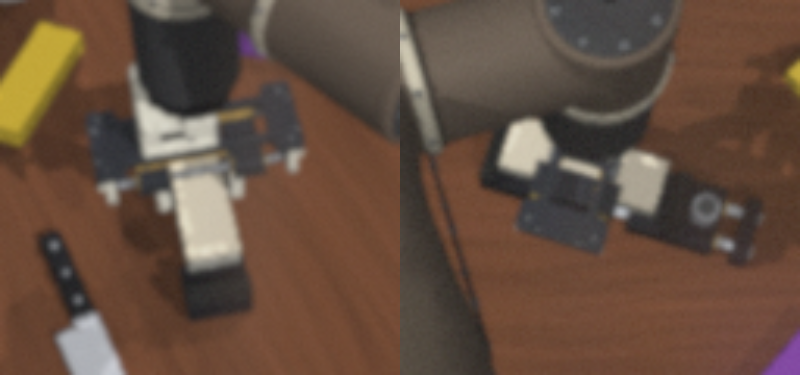

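Top view: the stone is relative to the holder at x -0.3, y -4.4 mm, square. I lower it gently.

Request:
move_arm(commands=[[[0.8,0,0,0],[0.8,0,0,0],[0.6,0,0,0],[0.4,0,0,0],[0.2,0,0,0],[0.1,0,0,0],[0,0,0,0]]])

```text
clock: 31.15
tool_pos: [0.6256, -0.0127, 0.0429]
orientation: [103.8, 90.0, -93.8]
force: [-0.1, -0.9, -5.2]
opening: 0.0495
```

Request:
move_arm(commands=[[[0.1,0,0,0],[0.1,0,0,0],[0,0,0,0]]])

```text
clock: 31.45
tool_pos: [0.6258, -0.0127, 0.0414]
orientation: [-157.6, 90.0, 4.8]
force: [-0.5, -0.4, -1.1]
opening: 0.0498
```

Request:
move_arm(commands=[[[0.05,0,0,0],[0,0,0,0]]])

```text
clock: 31.65
tool_pos: [0.6258, -0.0126, 0.0414]
orientation: [-161.8, 90.0, 0.7]
force: [-2.0, 0.6, 5.0]
opening: 0.0495
```

Request:
move_arm(commands=[[[0,0,0,0],[0,0,0,0],[0,0,0,0],[0,0,0,0],[0,0,0,0]]], jaw=8)

```text
clock: 32.15
tool_pos: [0.6256, -0.0127, 0.0404]
orientation: [101.3, 90.0, -96.2]
force: [-0.2, -0.0, 0.1]
opening: 0.0788
```

Request:
move_arm(commands=[[[-3,0,0,0],[-3,0,0,0],[-2,2,0,0],[0,4,0,0],[0,4,0,0],[0,1.65,0,0],[0,0,0,0]]])

```text
clock: 32.85
tool_pos: [0.5896, -0.1258, 0.1205]
orientation: [41.1, 90.0, -156.6]
force: [-0.0, 0.2, -0.1]
opening: 0.0797
```

```bash
python3 - <<'E'
from h import *
r=look("c12",[.61,-.03,.05])
for n in r: stonetop(n,r,.059,(0,-.006),.09)
p,d=r["top"];P=holder(cloud("top",d));m=(P[...,2]>.043)&(P[...,2]<.053)&(abs(P[...,0])<.04)&(P[...,1]>.06)&(P[...,1]<.1);print("lip",m.sum(),P[m].mean(0))
E
```

```text
32.85 [ 0.5896 -0.1258  0.1205] tcp holder [ 0.0003 -0.1286  0.1205] head -197.7 F [-0.   0.2 -0.1] M [ 0.12 -0.08 -0.04] op 0.07967184980116844
scene 671 mean [-0.0025 -0.0007] rect ((-2.4420700073242188, -3.2434005737304688), (163.40484619140625, 50.17088317871094), 89.75885009765625) z 0.05861758485267732
top 433 mean [-0.0012 -0.0421] rect ((-2.1489791870117188, -36.699462890625), (88.59487915039062, 52.823516845703125), 88.77392578125) z 0.05852563018838364
lip 0 [nan nan nan]<stdin>:4: RuntimeWarning: Mean of empty slice.
  ret = um.true_divide(
```

The stone is seated level, top at 58.6 mm. Now the knob.

Request:
move_arm(commands=[[[3,-0.2,0,0],[2.5,0,0,0],[1.5,0,0,0],[0.8,0,0,0],[0,0,0,0]]])

```text
clock: 33.45
tool_pos: [0.5907, -0.1211, 0.0413]
orientation: [22.4, 89.9, -175.1]
force: [0.5, 0.1, -0.3]
opening: 0.0799
```

Request:
move_arm(commands=[[[0,0,0,0],[0,0,0,0],[0,0,0,0],[0,0,0,0],[0,0,0,0],[0,0,0,0],[0,0,0,0],[0,0,0,0]]], jaw=1.5)

```text
clock: 34.25
tool_pos: [0.5908, -0.1219, 0.0425]
orientation: [13.9, 90.0, 176.3]
force: [-0.7, -0.0, 0.4]
opening: 0.025
```

Request:
move_arm(commands=[[[0,0,0,0],[0,-0.2,0,0],[0,-0.2,0,0],[0,-0.2,0,0],[0,-0.2,0,0],[0,0,0,0]]])

```text
clock: 34.85
tool_pos: [0.5929, -0.1153, 0.0425]
orientation: [61.5, 89.9, -136.1]
force: [-2.1, -5.8, 1.4]
opening: 0.0252
```

Request:
move_arm(commands=[[[0,-0.2,0,0],[0,-0.2,0,0],[0,-0.1,0,0],[0,-0.1,0,0],[0,0,0,0]]])

```text
clock: 35.35
tool_pos: [0.5946, -0.1097, 0.0425]
orientation: [62.2, 89.9, -135.4]
force: [-1.8, -7.2, 1.8]
opening: 0.0253
```

Request:
move_arm(commands=[[[0,-0.1,0,0],[0,-0.1,0,0],[0,-0.1,0,0],[0,0,0,0]]])

```text
clock: 35.75
tool_pos: [0.5955, -0.1069, 0.0425]
orientation: [62.6, 89.9, -134.9]
force: [-1.4, -6.9, 1.6]
opening: 0.0254
```

Request:
move_arm(commands=[[[0,-0.1,0,0],[0,-0.1,0,0],[0,0,0,0]]])

```text
clock: 36.05
tool_pos: [0.5957, -0.1063, 0.0425]
orientation: [66.9, 89.8, -130.6]
force: [-1.7, -14.6, 1.2]
opening: 0.0255
```

Request:
move_arm(commands=[[[0,-0.1,0,0],[0,-0.1,0,0],[0,0,0,0]]])

```text
clock: 36.35
tool_pos: [0.5956, -0.1061, 0.0424]
orientation: [68.1, 89.7, -129.5]
force: [-1.2, -23.4, 0.5]
opening: 0.0254
```

Request:
move_arm(commands=[[[0,0.2,0,0],[0,0,0,0]]])

```text
clock: 36.55
tool_pos: [0.5957, -0.1063, 0.0425]
orientation: [65.7, 89.8, -131.9]
force: [-1.6, -12.8, -0.0]
opening: 0.0256
```

Request:
move_arm(commands=[[[0,0,0,0],[0,0,0,0],[0,0,0,0],[0,0,0,0],[0,0,0,0],[0,0,0,0],[0,0,0,0]]], jaw=8)

```text
clock: 37.25
tool_pos: [0.5968, -0.1036, 0.0425]
orientation: [-113.1, 90.0, 49.4]
force: [0.7, -0.7, -0.2]
opening: 0.0755
```

Request:
move_arm(commands=[[[-3,0,0,0],[-4,0,0,0],[-4,0,0,0],[-4,0,4,0],[0,3,4.5,0],[0,3,4.5,0],[0,3,4,0],[0,0,0,0]]])

```text
clock: 38.05
tool_pos: [0.4143, -0.1385, 0.188]
orientation: [-56.0, 89.9, 106.4]
force: [1.0, 0.6, 1.1]
opening: 0.0801
```

```bash
python3 - <<'E'
from h import *
r=look("c13",[.61,-.03,.05])
for n in r:
    W=stonetop(n,r,.059,(0,-.003),.085)
    p,d=r[n];P=holder(cloud(n,d))
    for nm,a,b,y0,y1 in(("fixed lip",.043,.053,.074,.1),("slide lip",.043,.053,-.105,-.077),("knob",.06,.075,-.14,-.09),("34",.028,.038,-.2,.1)):
        m=(P[...,2]>a)&(P[...,2]<b)&(abs(P[...,0])<.04)&(P[...,1]>y0)&(P[...,1]<y1);q=P[m]
        if len(q)>5: print(nm,len(q),np.round(q.mean(0),4),cv2.minAreaRect((q[:,:2]*1000).astype(np.float32)))
E
```

```text
38.05 [ 0.4143 -0.1385  0.188 ] tcp holder [-0.163  -0.1934  0.188 ] head 162.4 F [1.  0.6 1.1] M [ 0.14 -0.36  0.02] op 0.08009413906720572
scene 679 mean [-0.0023  0.0036] rect ((-2.359590530395508, 0.5251312255859375), (160.33175659179688, 50.845218658447266), 89.52484893798828) z 0.05873243984564791
fixed lip 104 [-0.0019  0.0831  0.0478] ((-3.0521793365478516, 83.51769256591797), (19.196603775024414, 63.0423469543457), 89.52809143066406)
slide lip 49 [-0.0041 -0.089   0.0478] ((-3.5741653442382812, -91.30157470703125), (25.564592361450195, 63.503196716308594), 87.68194580078125)
knob 52 [-0.0034 -0.1066  0.0671] ((-3.8904333114624023, -108.04193878173828), (29.316688537597656, 22.47499656677246), 79.62713623046875)
34 250 [-0.0013 -0.0813  0.0331] ((-3.2025527954101562, -44.046478271484375), (64.0654525756836, 272.5831298828125), 0.011576236225664616)
top 859 mean [-0.0016 -0.0018] rect ((-2.167634963989258, -2.5610275268554688), (155.19972229003906, 52.491172790527344), 89.9128189086914) z 0.05857871501234957
fixed lip 82 [-0.0018  0.0813  0.0479] ((-1.561635971069336, 81.2820816040039), (13.5864839553833, 63.76050567626953), 89.44904327392578)
slide lip 96 [-0.0028 -0.0849  0.0478] ((-1.7015876770019531, -90.8226547241211), (27.08037757873535, 63.94575881958008), 88.7886962890625)
knob 63 [-0.0027 -0.1106  0.0679] ((-2.6000137329101562, -111.13442993164062), (24.187152862548828, 23.4898681640625), 13.71481990814209)
34 286 [-0.0072 -0.0911  0.0334] ((-17.091272354125977, -50.635650634765625), (61.55530548095703, 269.5404357910156), 17.642051696777344)
```

```bash
python3 -c "
from plant import *
print(close_job(),get_obs()['clock'])"
```

```text
the job is handed in; nothing more can be done
the job is handed in; nothing more can be done
```

The whetstone is turned over and clamped in its holder, fine face up. I handed the job in at about 38 s of the 64 s allowed; no verdict was reported.

**What I did**
- I slid the jaw back about 16 mm and lifted the stone out.
- The stone would not turn in the first grip. I set it on the bare ledge and regripped it right at the end. Short upward and sideways jerks and dragging its bottom edge brought it upright.
- I let it stand on its end, regripped it near the top, and tipped it over onto its coarse face.
- I laid it on the steps by its middle and slid the jaw up. The push rose from about 7 N while sliding to 23 N at the stop, where the jaw hardly moved any more.

**Last checks**

| Check | Measured | Limit |
|---|---|---|
| Top face height | 58.6–58.7 mm in both views (59 expected), lying level | middle at 44–49 mm |
| Alignment with the holder | within about 0.5° | about 3° |
| Middle, across the holder | within about 1 mm | 10 mm |
| Middle, along the holder | within about 1 mm in the top view | 2.5 mm |
| Jaw reading | about 3.5–4 mm | 6.2 mm |

- The arm was clear of everything at hand-in, with about zero force on it.
- **Camera disagreement:** along the holder the two cameras differ by 2–4 mm, so I judged that position against the holder's own lips and the force at the stop.
- **Other things on the ledge:** nothing else was touched in any picture or force reading, but I did not measure those objects again at the end.
- **No final look:** the 12-picture viewing limit was used up before the jaw was closed, so these last checks are numbers only.

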